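Lid the washed dye pots for the night

TASK

Close the four washed dye pots for the night: find the four knobbed lids lying about on the bench and set each, knob up, on the pot it fits, fully seated with its plug down in the mouth and its flange flat on the rim. Set the lids down rather than dropping them, leave the pots standing where they are, and do not shift the amber jar or the white porcelain dish among them.

Things in the scene. Friction and masses are not known exactly. Their poses are not given: they have to be found in the camera images.
- pot_small: smallest of four open stainless dye pots: upright straight cylinder, outside diameter 58, mouth (inside) diameter 52, wall 3, height 62 to the rim; a strap handle sticks out 20 on its +y side, below the rim. Loose, stands upright, empty, 220 g nominal. Origin: centre of its underside; z up.
- lid_small: smallest of four stainless lids with black knob, lying knob up; fits pot_small. Flange diameter 66, from 9 to 13 above the origin; under it a plug tapering from diameter 44 to 32, which drops into the 52 mouth (seated: flange on the rim, origin 9 below it). Knob: cylinder diameter 26, from 19 to 45 above the origin. 60 g. Origin: centre of plug's underside, z up.
- pot_medium: second smallest of four open stainless dye pots: upright straight cylinder, outside diameter 74, mouth (inside) diameter 68, wall 3, height 74 to the rim; a strap handle sticks out 20 on its +y side, below the rim. Loose, stands upright, empty, 300 g nominal. Origin: centre of its underside; z up.
- lid_medium: second smallest of four stainless lids with black knob, lying knob up; fits pot_medium. Flange diameter 82, from 9 to 13 above the origin; under it a plug tapering from diameter 60 to 48, which drops into the 68 mouth (seated: flange on the rim, origin 9 below it). Knob: cylinder diameter 26, from 19 to 45 above the origin. 85 g. Origin: centre of plug's underside, z up.
- pot_large: second largest of four open stainless dye pots: upright straight cylinder, outside diameter 90, mouth (inside) diameter 84, wall 3, height 86 to the rim; a strap handle sticks out 20 on its +y side, below the rim. Loose, stands upright, empty, 400 g nominal. Origin: centre of its underside; z up.
- lid_large: second largest of four stainless lids with black knob, lying knob up; fits pot_large. Flange diameter 98, from 9 to 13 above the origin; under it a plug tapering from diameter 76 to 64, which drops into the 84 mouth (seated: flange on the rim, origin 9 below it). Knob: cylinder diameter 26, from 19 to 45 above the origin. 115 g. Origin: centre of plug's underside, z up.
- pot_xlarge: largest of four open stainless dye pots: upright straight cylinder, outside diameter 106, mouth (inside) diameter 100, wall 3, height 98 to the rim; a strap handle sticks out 20 on its +y side, below the rim. Loose, stands upright, empty, 520 g nominal. Origin: centre of its underside; z up.
- lid_xlarge: largest of four stainless lids with black knob, lying knob up; fits pot_xlarge. Flange diameter 114, from 9 to 13 above the origin; under it a plug tapering from diameter 92 to 80, which drops into the 100 mouth (seated: flange on the rim, origin 9 below it). Knob: cylinder diameter 26, from 19 to 45 above the origin. 150 g. Origin: centre of plug's underside, z up.
- jar: bystander: closed amber glass pigment jar with paper label and black cap, diameter 48, height 62, standing among the pots. Origin: centre of its underside.
- dish: bystander: small open white porcelain bowl, rim diameter 60, height 20, standing among the pots. Origin: centre of its underside.
There are look-alikes about, which are no part of the job. What is shaped like the pot_large but red or yellow is not meant.

How it is judged:
By the outcome, as a careful person would: the job done as asked, in the order asked, and still so for the second after the job is handed in, with the robot touching nothing.
It also fails if it takes over 106 s, if anything falls off the work surface, if the arm or the gripper's body presses on something with over 40 N, if the wrist force passes 120 N, or if a joint passes its speed limit or range.

ROBOT

A 6-joint arm with a two-finger parallel gripper is mounted at the origin on the work surface. World frame = base frame: x ahead of the robot, y to its left, z up, the work surface at z = 0. Lengths are in m, angles in rad, forces in N, time in s.
With the tool pointing down it reaches from about 0.35 to 0.775 m from the base axis. Payload 5.5 kg.
Tool frame: the origin (TCP) lies at the very end of the fingers, on their centre line; the grasp point (between the pads) lies 19 mm behind it; z points along the fingers, y is the line along which they close (so a half turn about z gives the same grasp; the last joint's range is limited). The gripper opens to 85 mm and grips with 20 to 120 N. Pads are 22 mm wide; open, the fingers measure 114 mm over their backs; the gripper's body (76 mm by 85 mm) begins 54 mm behind the grasp point. The pads swing forward as they close: fully open they stand 13 mm farther back than shut.
Start: joints at [-1.265, 0.313, 0.046, 1.304, 0, 1.431], TCP at [0.248, -0.519, 0.231] pointing down, gripper open.
Joint ranges: [-2.76, 2.76], [-0.86, 1.69], [-1.03, 1.26], [-2.2, 2.34], [-1.47, 1.5], [-3.14, 3.14]. Speed limits (rad/s): [2.57, 2.57, 3.14, 3.14, 3.14, 3.14].

INTERFACE

Orientations are given as a unit quaternion [w, x, y, z].
In Python, from workcell import get_state, read_camera, hand_in gives the robot as it stands.
- The arm moves only by the tool send_rows, never from a script. Its argument "increments" is a list of rows, each an object of numbers: "dx", "dy", "dz": the shift along the world's x, y, z in units of 25 mm (1.0 is 25 mm); "roll": the turn about the world's z in units of 8 degrees (1.0 is 8 degrees); "claw": the opening, from -1 (shut) to 1 (fully open). In form: [{"dx": .., "dy": .., "dz": .., "roll": .., "claw": ..}, ...]. A call has exactly 5 rows; each row is the pose to reach, as a shift and turn from the pose commanded when the call began; what a row does not reach only later rows make up. A row lasts 1/8 s, in which the tool goes at most 62.5 mm and 10.7 degrees, less where a joint would pass 70% of its speed; a pose out of reach is approached as far as the arm can. A call with a gripper value outside its range is refused whole. The fingers move at their own pace and stop on an object; "grip_force" is the grip in N (left out, the last holds). Time passes only in rows, so rows that repeat a pose let the fingers close, or fill a call up. It gives the time, the measured TCP pose, the force, the opening and the grip force at its end, in the units of the state.
- get_state(): the state, without advancing time (a new reading comes with each control period).
- read_camera(name): name is "scene" or "top" or "wrist"; returns a dict with "image" (480x640x3 uint8, blue, green, red), "fx", "fy", "cx", "cy" (pixels), "world_to_cam" (4x4, takes a point from world to camera coordinates). Camera axes: x right, y up, looking along -z (the intrinsics and any distortion apply to the point x, -y, -z); pixel columns grow to the right and rows downward; lengths in m; the calibration is good to about 2 mm. A picture is of the moment at which its call begins. There is no depth.
- hand_in(): hands the job in; it is judged then, once.
The state is a dict: "clock": time; "joint_pos": joint angles; "qvel": joint speeds; "tau": joint torques, N m; "tcp_pos": TCP position; "orientation": TCP orientation; "wrist_force": force on the tool from outside, world axes, zero at the start; "ft_torque": the same for the moment, N m; "finger_gap": finger opening in m; "grip_force": force on a finger pad.
Only numpy, scipy, OpenCV 4.12 (cv2) and the standard library are available. Lean on these libraries where they do the work, as an engineer would, in place of code of your own. Each camera call takes 0.05 s, during which the arm holds its last target. There are 200 camera calls.

## Working session

There is one attempt and no reset: what is moved stays moved. The work goes in short steps, Python scripts to look and compute and a tool call to move; the robot and the scene stay as the last step left them, time stands still between calls to the robot, and variables do not carry over. Pictures are saved under pics/ and viewed, at most 14 in all, crops included, and the job is handed in when it is done.

Besides the shell and the picture viewer there is one more tool, called after "Call:" in YAML: its name, and indented under it one key for each argument. send_rows: Moves the arm, as the interface text tells. Its arguments: {"type":"object","properties":{"increments":{"type":"array","items":{"type":"object","properties":{"dx":{"type":"number"},"dy":{"type":"number"},"dz":{"type":"number"},"roll":{"type":"number"},"claw":{"type":"number"}}}},"grip_force":{"type":"number"}},"required":["increments"]}

```bash
mkdir -p pics
cat > h.py <<'E'
import numpy as np,cv2,json
from workcell import get_state,read_camera
def snap(n,f):
    c=read_camera(n);cv2.imwrite(f'pics/{f}.png',c['image']);np.save(f'pics/{f}.npy',{k:v for k,v in c.items()},allow_pickle=True);return c
def load(f): return np.load(f'pics/{f}.npy',allow_pickle=True).item()
def px(c,u,v,z):
    T=np.array(c['world_to_cam']);R=T[:3,:3];o=-R.T@T[:3,3]
    d=R.T@np.array([(u-c['cx'])/c['fx'],-(v-c['cy'])/c['fy'],-1]);return o+d*(z-o[2])/d[2]
def proj(c,p):
    q=np.array(c['world_to_cam'])@np.append(p,1);return np.array([c['cx']-c['fx']*q[0]/q[2],c['cy']+c['fy']*q[1]/q[2]])
E
python3 - <<'E'
from h import *
for n in['top','scene']:
    c=snap(n,n+'0');print(c['fx'],c['cx'],c['cy'],[k for k in c],np.round(c['world_to_cam'],3).tolist())
print(get_state())
E
```

```text
456.8553198805181 326.935470847282 231.88235417053681 ['image', 'fx', 'fy', 'cx', 'cy', 'world_to_cam'] [[-0.028, -0.999, 0.029, 0.026], [0.998, -0.027, 0.05, -0.422], [-0.049, 0.031, 0.998, -1.114], [0.0, 0.0, 0.0, 1.0]]
563.0102241620548 317.27198806348 238.90622560360524 ['image', 'fx', 'fy', 'cx', 'cy', 'world_to_cam'] [[-0.127, 0.992, -0.007, 0.035], [-0.59, -0.07, 0.805, 0.249], [0.798, 0.106, 0.594, -1.552], [0.0, 0.0, 0.0, 1.0]]
{'clock': 0.1, 'joint_pos': array([-1.26459810e+00,  3.13946677e-01,  4.50803404e-02,  1.30359566e+00,
       -1.10433408e-05,  1.43118488e+00]), 'qvel': array([ 0.00085776, -0.00333363,  0.00202609,  0.00059536, -0.00304872,
       -0.00030177]), 'tau': array([ 1.80109375e-03, -4.81723666e+01,  2.99244028e+01,  1.27276615e-02,
       -2.04023027e-04, -4.83183371e-06]), 'tcp_pos': array([ 0.24777585, -0.51836638,  0.23048087]), 'orientation': array([-8.29488852e-04,  9.75259072e-01,  2.21063449e-01, -7.47920410e-05]), 'wrist_force': array([ 0.1521722 ,  0.35019182, -0.20430716]), 'ft_torque': array([-0.01417268, -0.02014243, -0.04442853]), 'grip_force': 0.0, 'finger_gap': 0.08561632154560418}
```

View pics/top0.png

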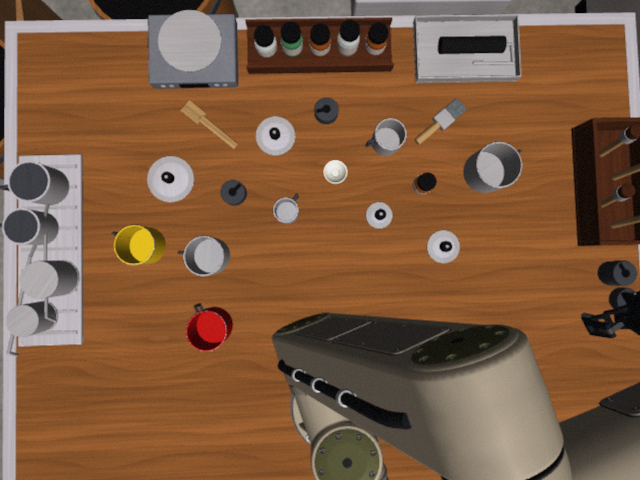

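View pics/scene0.png

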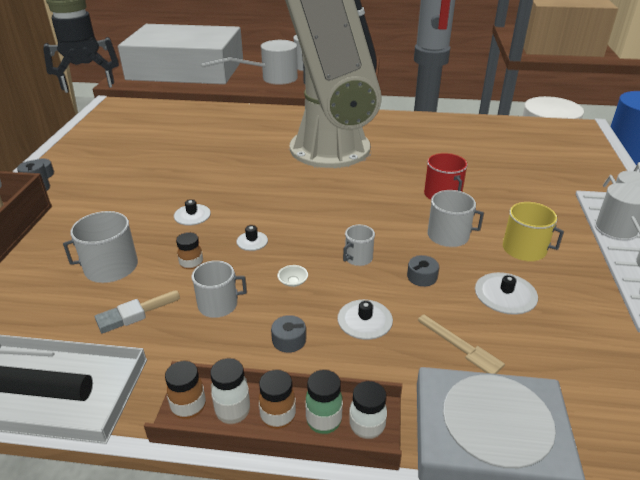

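The top view shows the pots: small (286,210), medium (390,136), large (206,256) and xlarge (493,167). The lids are small (379,215), medium (444,246), large (275,135) and xlarge (170,179). The jar is at (425,183) and the dish at (335,172). I'll enlarge the image with first-guess overlays to refine these.

```bash
cat > ov.py <<'E'
from h import *
import sys
# name:(z, r, u, v) first guess of circle centres in top image
G=dict(ps=(.062,.029,287,207),pm=(.074,.037,391,133),pl=(.086,.045,204,254),px=(.098,.053,499,163),
 ls=(.013,.033,379,215),lm=(.013,.041,444,247),ll=(.013,.049,275,136),lx=(.013,.057,170,179))
def edgefit(c,P,z,r,s=1):
    # refine centre: maximise mean gradient magnitude along projected circle
    g=cv2.GaussianBlur(c['image'],(0,0),1).astype(np.float32)
    gm=np.sqrt(sum(cv2.Sobel(g[...,k],cv2.CV_32F,1,0)**2+cv2.Sobel(g[...,k],cv2.CV_32F,0,1)**2 for k in range(3)))
    gm=np.minimum(gm,150)
    a=np.linspace(0,2*np.pi,120)
    best=(-1,)
    for dx in np.arange(-.012,.0121,.001):
        for dy in np.arange(-.012,.0121,.001):
            pts=np.array([proj(c,[P[0]+dx+r*np.cos(t),P[1]+dy+r*np.sin(t),z]) for t in a[::3]],np.float32)
            m=cv2.remap(gm,pts[:,0],pts[:,1],cv2.INTER_LINEAR).mean()
            if m>best[0]: best=(m,P[0]+dx,P[1]+dy)
    return best
if __name__=='__main__':
    c=load('top0');I=cv2.resize(c['image'][90:290,140:540],None,fx=2,fy=2,interpolation=cv2.INTER_CUBIC)
    I=cv2.resize(c['image'],None,fx=4,fy=4,interpolation=cv2.INTER_CUBIC);out={}
    for k,(z,r,u,v) in G.items():
        m,x,y=edgefit(c,px(c,u,v,z),z,r);out[k]=(round(float(x),4),round(float(y),4));print(k,out[k],m)
        for rr,zz in [(r,z)]+([(.013,.045)] if k[0]=='l' else [(r-.003,z)]):
            p=np.array([proj(c,[x+rr*np.cos(t),y+rr*np.sin(t),zz]) for t in np.linspace(0,6.283,60)])*4+1.5
            cv2.polylines(I,[np.int32(p)],True,(0,255,0),1)
    json.dump(out,open('pos.json','w'))
    for k in('jar','dish'):
        u,v,z={'jar':(426,179,.062),'dish':(335,171,.02)}[k];print(k,px(c,u,v,z))
    cv2.imwrite('pics/a.png',I[400:1160,560:1360]);cv2.imwrite('pics/b.png',I[400:1000+160,1340:2140])
    cv2.imwrite('pics/ov.png',np.array(cv2.resize(I[360:1120,560:2120],(800,390),interpolation=cv2.INTER_AREA)))
E
python3 ov.py; python3 -c "
import cv2
for n in 'ab':
  i=cv2.imread(f'pics/{n}.png');cv2.imwrite(f'pics/{n}.png',cv2.resize(i,(630,600)))"
```

```text
ps (0.4756, 0.113) 149.3593
pm (0.6472, -0.1392) 149.13232
pl (0.3717, 0.3003) 149.16774
px (0.5646, -0.3852) 149.15543
ls (0.4593, -0.1142) 150.0
lm (0.3769, -0.2716) 150.0
ll (0.6627, 0.1361) 150.0
lx (0.5607, 0.3944) 150.0
jar [ 0.53911266 -0.22303416  0.062     ]
dish [ 0.57088161 -0.00940464  0.02      ]
```

View pics/a.png

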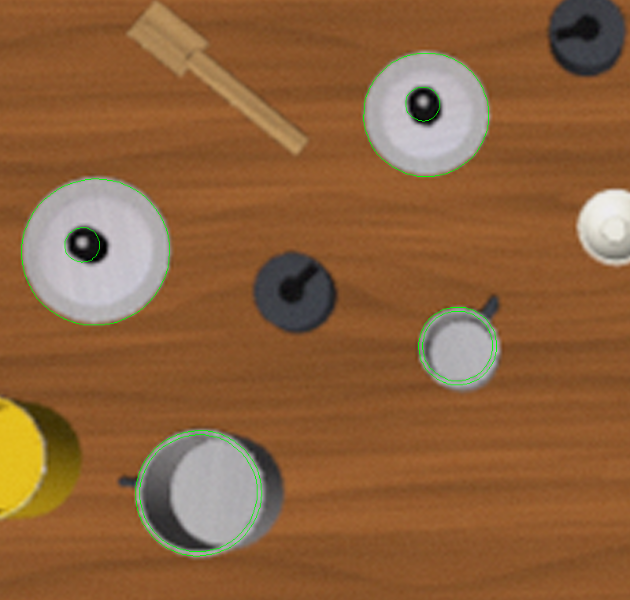

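View pics/b.png

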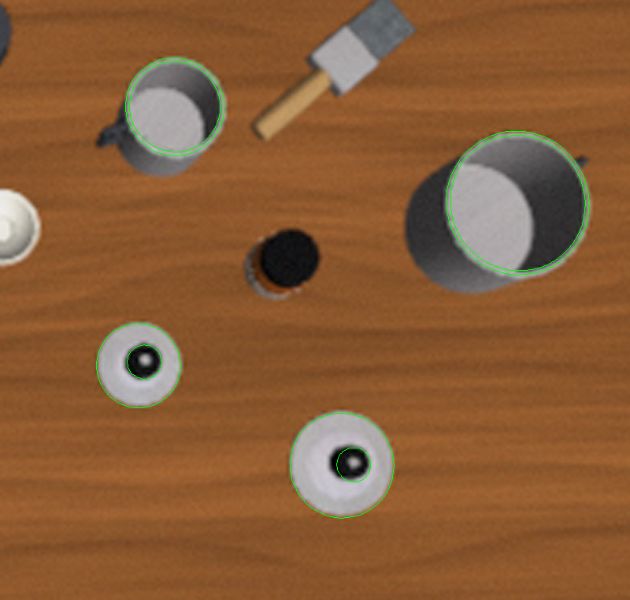

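The overlays match every rim, flange and knob closely, so these positions are good enough to use. I'll start moving: small lid first, rolling about 88° so joint 6 stays in range.

Call:
send_rows:
  increments:
    - {"dx": 0.8, "dy": 1.6, "dz": -0.4, "roll": 1.1, "claw": 0.4}
    - {"dx": 1.7, "dy": 3.2, "dz": -0.8, "roll": 2.2, "claw": 0.4}
    - {"dx": 2.5, "dy": 4.9, "dz": -1.2, "roll": 3.3, "claw": 0.4}
    - {"dx": 3.4, "dy": 6.5, "dz": -1.6, "roll": 4.4, "claw": 0.4}
    - {"dx": 4.2, "dy": 8.1, "dz": -2.0, "roll": 5.5, "claw": 0.4}
  grip_force: 40

```text
clock: 0.72
tcp_pos: [0.3533, -0.3148, 0.1807]
orientation: [-0.0, 0.82, 0.572, 0.0]
wrist_force: [-0.0, -0.4, -0.6]
finger_gap: 0.0596
grip_force: 0.0
```

Call:
send_rows:
  increments:
    - {"dx": 0.9, "dy": 1.7, "dz": -0.4, "roll": 1.1, "claw": 0.4}
    - {"dx": 1.8, "dy": 3.4, "dz": -0.8, "roll": 2.2, "claw": 0.4}
    - {"dx": 2.7, "dy": 5.1, "dz": -1.2, "roll": 3.3, "claw": 0.4}
    - {"dx": 3.6, "dy": 6.8, "dz": -1.6, "roll": 4.4, "claw": 0.4}
    - {"dx": 4.2, "dy": 8.1, "dz": -2.0, "roll": 5.5, "claw": 0.4}

```text
clock: 1.35
tcp_pos: [0.4583, -0.112, 0.1308]
orientation: [-0.0, 0.545, 0.838, 0.0]
wrist_force: [0.8, -0.6, -0.2]
finger_gap: 0.0596
grip_force: 0.0
```

Call:
send_rows:
  increments:
    - {"dz": -0.2, "claw": 0.4}
    - {"dz": -0.4, "claw": 0.4}
    - {"dz": -0.4, "claw": 0.4}
    - {"dz": -0.4, "claw": 0.4}
    - {"dz": -0.4, "claw": 0.4}

```text
schema error: expected keys dx, dy, dz, roll, claw
```

Run:
```python
from h import *
c=snap('wrist','w1');s=get_state();print(s['tcp_pos'],s['orientation'],s['joint_pos'],s['finger_gap'],s['clock'])
I=c['image'].copy();p=json.load(open('pos.json'))['ls']
for r,z in((.033,.013),(.013,.045)):
    q=np.array([proj(c,[p[0]+r*np.cos(t),p[1]+r*np.sin(t),z]) for t in np.linspace(0,6.283,60)])
    cv2.polylines(I,[np.int32(q)],True,(0,255,0),1)
cv2.imwrite('pics/w1o.png',I)
```

```text
[ 0.45849994 -0.10886068  0.1295376 ] [-0.00142665  0.54233453  0.84016065  0.00114718] [-0.40547092  0.17501412 -0.39331782  1.00489458  0.00273853  0.74095449] 0.05931421401749057 1.4
```

View pics/w1o.png

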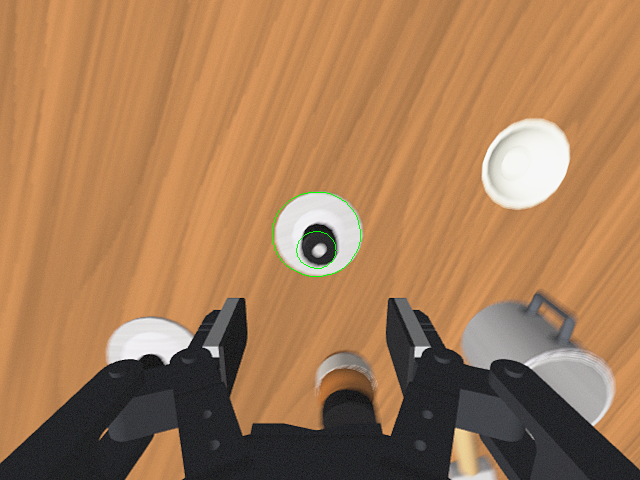

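The wrist view agrees with the projected lid circles (flange centre 317,235). Next I descend to z≈0.018 and grip.

Call:
send_rows:
  increments:
    - {"dx": 0, "dy": 0, "dz": -0.8, "roll": 0, "claw": 0.3}
    - {"dx": 0, "dy": 0, "dz": -1.8, "roll": 0, "claw": 0.3}
    - {"dx": 0, "dy": 0, "dz": -2.8, "roll": 0, "claw": 0.3}
    - {"dx": 0, "dy": 0, "dz": -3.8, "roll": 0, "claw": 0.3}
    - {"dx": 0, "dy": 0, "dz": -4.2, "roll": 0, "claw": 0.3}

```text
clock: 2.02
tcp_pos: [0.4566, -0.1134, 0.0248]
orientation: [-0.001, 0.548, 0.836, -0.0]
wrist_force: [0.5, -0.4, 0.4]
finger_gap: 0.0554
grip_force: 0.0
```

Call:
send_rows:
  increments:
    - {"dx": 0, "dy": 0, "dz": -0.2, "roll": 0, "claw": 0.1}
    - {"dx": 0, "dy": 0, "dz": -0.3, "roll": 0, "claw": -0.3}
    - {"dx": 0, "dy": 0, "dz": -0.3, "roll": 0, "claw": -0.7}
    - {"dx": 0, "dy": 0, "dz": -0.3, "roll": 0, "claw": -0.7}
    - {"dx": 0, "dy": 0, "dz": -0.3, "roll": 0, "claw": -0.7}

```text
clock: 2.65
tcp_pos: [0.4582, -0.1139, 0.0192]
orientation: [0.0, 0.548, 0.837, 0.0]
wrist_force: [0.2, 0.9, 1.2]
finger_gap: 0.0247
grip_force: 39.3
```

Call:
send_rows:
  increments:
    - {"dx": 0, "dy": 0, "dz": 0.4, "roll": 0, "claw": -0.7}
    - {"dx": 0, "dy": 0, "dz": 1.2, "roll": 0, "claw": -0.7}
    - {"dx": 0, "dy": 0, "dz": 2.4, "roll": 0, "claw": -0.7}
    - {"dx": 0, "dy": 0, "dz": 3.6, "roll": 0, "claw": -0.7}
    - {"dx": 0, "dy": 0, "dz": 4.4, "roll": 0, "claw": -0.7}

```text
clock: 3.28
tcp_pos: [0.4585, -0.114, 0.131]
orientation: [0.001, 0.548, 0.836, 0.0]
wrist_force: [0.3, 0.4, -1.2]
finger_gap: 0.0247
grip_force: 39.3
```

Call:
send_rows:
  increments:
    - {"dx": 0.1, "dy": 1.4, "dz": 0, "roll": 0, "claw": -0.7}
    - {"dx": 0.3, "dy": 3.6, "dz": 0, "roll": 0, "claw": -0.7}
    - {"dx": 0.5, "dy": 5.8, "dz": 0, "roll": 0, "claw": -0.7}
    - {"dx": 0.6, "dy": 7.8, "dz": 0, "roll": 0, "claw": -0.7}
    - {"dx": 0.7, "dy": 9.1, "dz": 0, "roll": 0, "claw": -0.7}

```text
clock: 3.9
tcp_pos: [0.4752, 0.1158, 0.1296]
orientation: [0.0, 0.547, 0.837, 0.0]
wrist_force: [0.9, -1.1, -1.1]
finger_gap: 0.0247
grip_force: 39.4
```

Call:
send_rows:
  increments:
    - {"dx": 0, "dy": 0, "dz": 0, "roll": 0, "claw": -0.7}
    - {"dx": 0, "dy": 0, "dz": -0.4, "roll": 0, "claw": -0.7}
    - {"dx": 0, "dy": 0, "dz": -0.9, "roll": 0, "claw": -0.7}
    - {"dx": 0, "dy": 0, "dz": -1.4, "roll": 0, "claw": -0.7}
    - {"dx": 0, "dy": 0, "dz": -1.7, "roll": 0, "claw": -0.7}

```text
clock: 4.53
tcp_pos: [0.4747, 0.113, 0.0849]
orientation: [-0.001, 0.548, 0.836, -0.001]
wrist_force: [-0.1, -0.3, -0.8]
finger_gap: 0.0249
grip_force: 39.4
```

Call:
send_rows:
  increments:
    - {"dx": 0, "dy": 0, "dz": -0.15, "roll": 0, "claw": -0.7}
    - {"dx": 0, "dy": 0, "dz": -0.3, "roll": 0, "claw": -0.7}
    - {"dx": 0, "dy": 0, "dz": -0.45, "roll": 0, "claw": -0.7}
    - {"dx": 0, "dy": 0, "dz": -0.54, "roll": 0, "claw": -0.7}
    - {"dx": 0, "dy": 0, "dz": -0.54, "roll": 0, "claw": -0.7}

```text
clock: 5.15
tcp_pos: [0.4754, 0.1137, 0.0728]
orientation: [0.0, 0.548, 0.837, -0.0]
wrist_force: [0.3, -0.3, -0.2]
finger_gap: 0.0254
grip_force: 39.4
```

Run:
```python
from h import *
c=snap('wrist','w2');s=get_state();print(s['tcp_pos'],s['wrist_force'],s['joint_pos'])
```

```text
[0.47547825 0.11369641 0.07288414] [ 0.36394184 -0.1646591  -1.72725759] [ 7.03554654e-02  2.59149340e-01 -4.39477040e-01  8.71944034e-01
 -3.25479893e-05  1.23014590e+00]
```

View pics/w2.png

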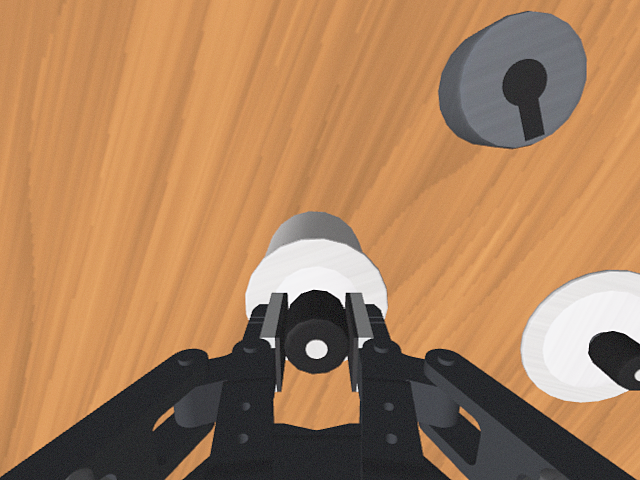

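The lid sits over the small pot and looks level. I'll ease it down to contact, then release.

Call:
send_rows:
  increments:
    - {"dx": 0, "dy": 0, "dz": -0.02, "roll": 0, "claw": -0.7}
    - {"dx": 0, "dy": 0, "dz": -0.04, "roll": 0, "claw": -0.7}
    - {"dx": 0, "dy": 0, "dz": -0.06, "roll": 0, "claw": -0.7}
    - {"dx": 0, "dy": 0, "dz": -0.06, "roll": 0, "claw": -0.7}
    - {"dx": 0, "dy": 0, "dz": -0.06, "roll": 0, "claw": -0.7}

```text
clock: 5.82
tcp_pos: [0.4756, 0.1137, 0.0722]
orientation: [0.0, 0.548, 0.837, 0.0]
wrist_force: [-1.7, -0.2, 6.8]
finger_gap: 0.0249
grip_force: 40.1
```

Call:
send_rows:
  increments:
    - {"dx": 0, "dy": 0, "dz": 0, "roll": 0, "claw": -0.1}
    - {"dx": 0, "dy": 0, "dz": 0, "roll": 0, "claw": 0.3}
    - {"dx": 0, "dy": 0, "dz": 0.1, "roll": 0, "claw": 0.3}
    - {"dx": 0, "dy": 0, "dz": 1.0, "roll": 0, "claw": 0.3}
    - {"dx": 0, "dy": 0, "dz": 2.4, "roll": 0, "claw": 0.3}

```text
clock: 6.45
tcp_pos: [0.4743, 0.1136, 0.1309]
orientation: [-0.001, 0.548, 0.836, -0.001]
wrist_force: [0.2, 0.1, -0.2]
finger_gap: 0.0559
grip_force: 0.0
```

Call:
send_rows:
  increments:
    - {"dx": -0.2, "dy": -0.8, "dz": 0.5, "roll": 0, "claw": 0.3}
    - {"dx": -0.7, "dy": -2.6, "dz": 0.6, "roll": 0, "claw": 0.3}
    - {"dx": -1.2, "dy": -4.6, "dz": 0.6, "roll": 0, "claw": 0.3}
    - {"dx": -1.7, "dy": -6.6, "dz": 0.4, "roll": 0, "claw": 0.3}
    - {"dx": -2.2, "dy": -8.6, "dz": 0.2, "roll": 0, "claw": 0.3}

```text
clock: 7.08
tcp_pos: [0.4201, -0.1029, 0.1366]
orientation: [0.001, 0.548, 0.837, 0.0]
wrist_force: [0.6, -0.1, -0.4]
finger_gap: 0.0559
grip_force: 0.0
```

Call:
send_rows:
  increments:
    - {"dx": -0.5, "dy": -1.9, "dz": -0.4, "roll": 0, "claw": 0.3}
    - {"dx": -1.0, "dy": -3.8, "dz": -0.9, "roll": 0, "claw": 0.3}
    - {"dx": -1.4, "dy": -5.4, "dz": -1.4, "roll": 0, "claw": 0.3}
    - {"dx": -1.74, "dy": -6.5, "dz": -1.8, "roll": 0, "claw": 0.3}
    - {"dx": -1.74, "dy": -6.8, "dz": -1.8, "roll": 0, "claw": 0.3}

```text
clock: 7.7
tcp_pos: [0.3761, -0.2724, 0.0907]
orientation: [-0.001, 0.549, 0.836, 0.0]
wrist_force: [0.3, 0.5, 0.1]
finger_gap: 0.0556
grip_force: 0.0
```

Run:
```python
from h import *
c=snap('top','top1');s=get_state();print(s['tcp_pos'],s['wrist_force'],s['finger_gap'])
I=cv2.resize(c['image'][170:300,180:500],None,fx=2.5,fy=2.5,interpolation=cv2.INTER_CUBIC);cv2.imwrite('pics/t1.png',I)
```

```text
[ 0.37674229 -0.2727039   0.09119539] [ 0.20450102 -1.18748379  0.35402815] 0.05550618724527138
```

View pics/t1.png

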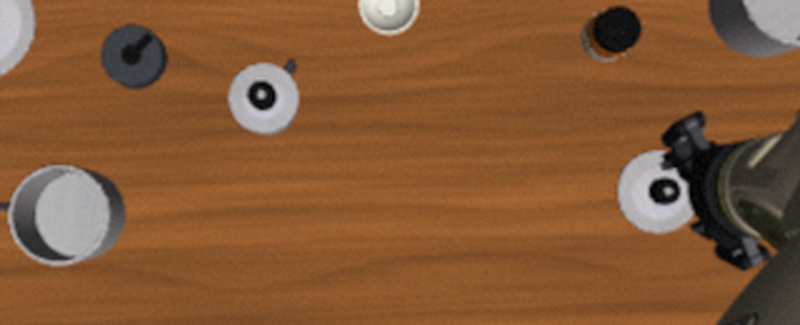

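The small lid is seated evenly on its pot, and the medium lid is under the gripper. Grip and carry it to the medium pot.

Call:
send_rows:
  increments:
    - {"dx": 0, "dy": 0, "dz": -0.7, "roll": 0, "claw": 0.3}
    - {"dx": 0, "dy": 0, "dz": -1.6, "roll": 0, "claw": 0.3}
    - {"dx": 0, "dy": 0, "dz": -2.5, "roll": 0, "claw": 0.3}
    - {"dx": 0, "dy": 0, "dz": -2.9, "roll": 0, "claw": 0.3}
    - {"dx": 0, "dy": 0, "dz": -2.9, "roll": 0, "claw": 0.1}

```text
clock: 8.38
tcp_pos: [0.377, -0.2705, 0.0187]
orientation: [-0.0, 0.548, 0.837, 0.0]
wrist_force: [0.4, 1.3, -0.2]
finger_gap: 0.0468
grip_force: 0.0
```

Call:
send_rows:
  increments:
    - {"dx": 0, "dy": 0, "dz": 0, "roll": 0, "claw": -0.3}
    - {"dx": 0, "dy": 0, "dz": 0, "roll": 0, "claw": -0.7}
    - {"dx": 0, "dy": 0, "dz": 0, "roll": 0, "claw": -0.7}
    - {"dx": 0, "dy": 0, "dz": 0, "roll": 0, "claw": -0.7}
    - {"dx": 0, "dy": 0, "dz": 0.3, "roll": 0, "claw": -0.7}

```text
clock: 9.0
tcp_pos: [0.3766, -0.2712, 0.0265]
orientation: [-0.0, 0.548, 0.836, 0.0]
wrist_force: [-0.0, 0.1, -1.3]
finger_gap: 0.025
grip_force: 39.4
```

Call:
send_rows:
  increments:
    - {"dx": 0, "dy": 0, "dz": 1.0, "roll": 0, "claw": -0.7}
    - {"dx": 0.2, "dy": 0.1, "dz": 2.2, "roll": 0, "claw": -0.7}
    - {"dx": 1.3, "dy": 0.6, "dz": 3.4, "roll": 0, "claw": -0.7}
    - {"dx": 2.8, "dy": 1.4, "dz": 4.3, "roll": 0, "claw": -0.7}
    - {"dx": 4.3, "dy": 2.1, "dz": 4.7, "roll": 0, "claw": -0.7}

```text
clock: 9.62
tcp_pos: [0.4859, -0.2189, 0.146]
orientation: [0.001, 0.548, 0.836, -0.0]
wrist_force: [0.1, -0.4, -1.0]
finger_gap: 0.0248
grip_force: 39.5
```

Call:
send_rows:
  increments:
    - {"dx": 1.7, "dy": 0.8, "dz": 0, "roll": 0, "claw": -0.7}
    - {"dx": 3.4, "dy": 1.7, "dz": 0, "roll": 0, "claw": -0.7}
    - {"dx": 5.1, "dy": 2.5, "dz": 0, "roll": 0, "claw": -0.7}
    - {"dx": 6.5, "dy": 3.2, "dz": 0, "roll": 0, "claw": -0.7}
    - {"dx": 6.5, "dy": 3.2, "dz": 0, "roll": 0, "claw": -0.7}

```text
clock: 10.25
tcp_pos: [0.6487, -0.1373, 0.1432]
orientation: [0.0, 0.547, 0.837, 0.0]
wrist_force: [-0.9, -0.4, -1.3]
finger_gap: 0.0247
grip_force: 39.6
```

Call:
send_rows:
  increments:
    - {"dx": 0, "dy": 0, "dz": -0.3, "roll": 0, "claw": -0.7}
    - {"dx": 0, "dy": 0, "dz": -0.8, "roll": 0, "claw": -0.7}
    - {"dx": 0, "dy": 0, "dz": -1.3, "roll": 0, "claw": -0.7}
    - {"dx": 0, "dy": 0, "dz": -1.7, "roll": 0, "claw": -0.7}
    - {"dx": 0, "dy": 0, "dz": -1.9, "roll": 0, "claw": -0.7}

```text
clock: 10.88
tcp_pos: [0.6462, -0.1389, 0.0953]
orientation: [-0.001, 0.548, 0.836, -0.0]
wrist_force: [0.5, 0.4, -1.3]
finger_gap: 0.025
grip_force: 39.6
```

Call:
send_rows:
  increments:
    - {"dx": 0, "dy": 0, "dz": -0.15, "roll": 0, "claw": -0.7}
    - {"dx": 0, "dy": 0, "dz": -0.3, "roll": 0, "claw": -0.7}
    - {"dx": 0, "dy": 0, "dz": -0.42, "roll": 0, "claw": -0.7}
    - {"dx": 0, "dy": 0, "dz": -0.48, "roll": 0, "claw": -0.7}
    - {"dx": 0, "dy": 0, "dz": -0.48, "roll": 0, "claw": -0.7}

```text
clock: 11.5
tcp_pos: [0.647, -0.1388, 0.085]
orientation: [0.0, 0.548, 0.837, 0.0]
wrist_force: [-1.7, 0.9, 2.4]
finger_gap: 0.0249
grip_force: 39.9
```

Call:
send_rows:
  increments:
    - {"dx": 0, "dy": 0, "dz": -0.02, "roll": 0, "claw": -0.7}
    - {"dx": 0, "dy": 0, "dz": -0.04, "roll": 0, "claw": -0.7}
    - {"dx": 0, "dy": 0, "dz": -0.06, "roll": 0, "claw": -0.7}
    - {"dx": 0, "dy": 0, "dz": -0.06, "roll": 0, "claw": -0.7}
    - {"dx": 0, "dy": 0, "dz": -0.06, "roll": 0, "claw": -0.7}

```text
clock: 12.12
tcp_pos: [0.6471, -0.1389, 0.0849]
orientation: [0.001, 0.548, 0.837, 0.0]
wrist_force: [-3.7, 1.9, 11.1]
finger_gap: 0.0245
grip_force: 40.7
```

Call:
send_rows:
  increments:
    - {"dx": 0, "dy": 0, "dz": 0.06, "roll": 0, "claw": -0.1}
    - {"dx": 0, "dy": 0, "dz": 0.06, "roll": 0, "claw": 0.3}
    - {"dx": 0, "dy": 0, "dz": 0.1, "roll": 0, "claw": 0.3}
    - {"dx": 0, "dy": 0, "dz": 1.0, "roll": 0, "claw": 0.3}
    - {"dx": 0, "dy": 0, "dz": 2.4, "roll": 0, "claw": 0.3}

```text
clock: 12.75
tcp_pos: [0.6458, -0.1385, 0.1416]
orientation: [-0.002, 0.548, 0.836, -0.0]
wrist_force: [0.6, 0.0, 0.1]
finger_gap: 0.0555
grip_force: 0.0
```

Call:
send_rows:
  increments:
    - {"dx": 0.1, "dy": 1.4, "dz": 0.2, "roll": 0, "claw": 0.3}
    - {"dx": 0.2, "dy": 3.8, "dz": -0.2, "roll": 0, "claw": 0.3}
    - {"dx": 0.4, "dy": 6.2, "dz": -0.8, "roll": 0, "claw": 0.3}
    - {"dx": 0.5, "dy": 8.6, "dz": -1.4, "roll": 0, "claw": 0.3}
    - {"dx": 0.6, "dy": 11.0, "dz": -2.1, "roll": 0, "claw": 0.3}

```text
clock: 13.38
tcp_pos: [0.6622, 0.1379, 0.0899]
orientation: [0.0, 0.548, 0.836, 0.0]
wrist_force: [-0.0, -1.1, 0.8]
finger_gap: 0.0552
grip_force: 0.0
```

Run:
```python
from h import *
from ov import edgefit
c=snap('top','top2');d=snap('scene','scene2');s=get_state();print(s['tcp_pos'])
for k,z,r,P in(('s',.066,.033,(.4756,.113)),('m',.078,.041,(.6472,-.1392))):print(k,edgefit(c,P,z,r),'scene',edgefit(d,P,z,r),edgefit(d,P,z+.004,r)[0])
I=cv2.resize(d['image'][200:340,150:410],None,fx=3,fy=3,interpolation=cv2.INTER_CUBIC);cv2.imwrite('pics/s2.png',I)
```

```text
[0.65977998 0.14235186 0.0875128 ]
s (np.float32(32.151356), np.float64(0.48760000000000003), np.float64(0.101)) scene (np.float32(80.74284), np.float64(0.4776), np.float64(0.10900000000000001)) 80.54983
m (np.float32(150.0), np.float64(0.6472), np.float64(-0.1392)) scene (np.float32(149.99632), np.float64(0.6472), np.float64(-0.1402)) 149.97992
```

View pics/s2.png

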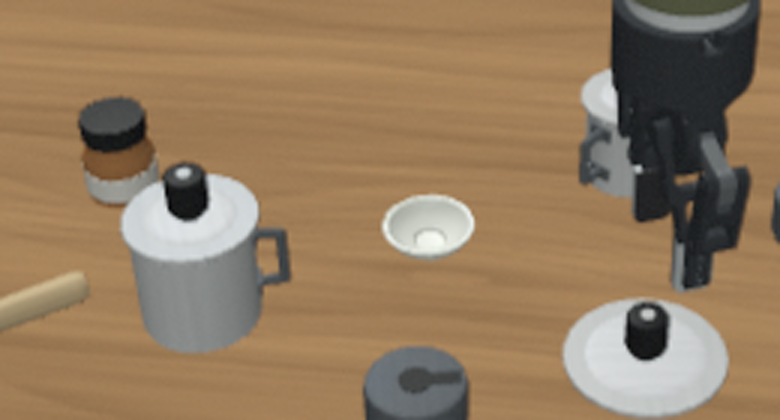

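The medium lid is flat and seated. Next, the large lid.

Call:
send_rows:
  increments:
    - {"dx": 0, "dy": 0, "dz": -0.4, "roll": 0, "claw": 0.3}
    - {"dx": 0, "dy": 0, "dz": -1.3, "roll": 0, "claw": 0.3}
    - {"dx": 0, "dy": 0, "dz": -2.3, "roll": 0, "claw": 0.3}
    - {"dx": 0, "dy": 0, "dz": -2.86, "roll": 0, "claw": 0.3}
    - {"dx": 0, "dy": 0, "dz": -2.86, "roll": 0, "claw": 0.1}

```text
clock: 14.1
tcp_pos: [0.6611, 0.1348, 0.0176]
orientation: [-0.001, 0.549, 0.836, -0.001]
wrist_force: [-0.2, 0.5, -0.5]
finger_gap: 0.047
grip_force: 0.0
```

Call:
send_rows:
  increments:
    - {"dx": 0, "dy": 0, "dz": 0, "roll": 0, "claw": -0.3}
    - {"dx": 0, "dy": 0, "dz": 0, "roll": 0, "claw": -0.7}
    - {"dx": 0, "dy": 0, "dz": 0, "roll": 0, "claw": -0.7}
    - {"dx": 0, "dy": 0, "dz": 0, "roll": 0, "claw": -0.7}
    - {"dx": 0, "dy": 0, "dz": 0.3, "roll": 0, "claw": -0.7}

```text
clock: 14.72
tcp_pos: [0.6611, 0.1362, 0.0259]
orientation: [-0.001, 0.548, 0.837, -0.0]
wrist_force: [0.1, -0.7, -1.1]
finger_gap: 0.0247
grip_force: 39.3
```

Call:
send_rows:
  increments:
    - {"dx": 0, "dy": 0, "dz": 1.0, "roll": 0, "claw": -0.7}
    - {"dx": -0.2, "dy": 0.1, "dz": 2.2, "roll": 0, "claw": -0.7}
    - {"dx": -1.3, "dy": 0.7, "dz": 3.5, "roll": 0, "claw": -0.7}
    - {"dx": -2.8, "dy": 1.5, "dz": 4.6, "roll": 0, "claw": -0.7}
    - {"dx": -4.6, "dy": 2.6, "dz": 5.0, "roll": 0, "claw": -0.7}

```text
clock: 15.35
tcp_pos: [0.547, 0.2016, 0.1532]
orientation: [0.001, 0.548, 0.836, 0.001]
wrist_force: [-0.3, 0.8, -0.8]
finger_gap: 0.025
grip_force: 39.4
```

Call:
send_rows:
  increments:
    - {"dx": -1.8, "dy": 1.0, "dz": 0, "roll": 0, "claw": -0.7}
    - {"dx": -3.6, "dy": 2.0, "dz": 0, "roll": 0, "claw": -0.7}
    - {"dx": -5.4, "dy": 3.1, "dz": 0, "roll": 0, "claw": -0.7}
    - {"dx": -7.04, "dy": 3.97, "dz": 0, "roll": 0, "claw": -0.7}
    - {"dx": -7.04, "dy": 3.97, "dz": 0, "roll": 0, "claw": -0.7}

```text
clock: 15.98
tcp_pos: [0.3673, 0.3011, 0.1514]
orientation: [-0.001, 0.546, 0.838, -0.001]
wrist_force: [0.8, -0.2, -1.2]
finger_gap: 0.0246
grip_force: 39.5
```

Call:
send_rows:
  increments:
    - {"dx": 0, "dy": 0, "dz": -0.2, "roll": 0, "claw": -0.7}
    - {"dx": 0, "dy": 0, "dz": -0.6, "roll": 0, "claw": -0.7}
    - {"dx": 0, "dy": 0, "dz": -1.1, "roll": 0, "claw": -0.7}
    - {"dx": 0, "dy": 0, "dz": -1.5, "roll": 0, "claw": -0.7}
    - {"dx": 0, "dy": 0, "dz": -1.75, "roll": 0, "claw": -0.7}

```text
clock: 16.6
tcp_pos: [0.3707, 0.2998, 0.1064]
orientation: [-0.0, 0.548, 0.836, -0.001]
wrist_force: [-0.1, -0.7, -0.7]
finger_gap: 0.0245
grip_force: 39.5
```

Call:
send_rows:
  increments:
    - {"dx": 0, "dy": 0, "dz": -0.15, "roll": 0, "claw": -0.7}
    - {"dx": 0, "dy": 0, "dz": -0.28, "roll": 0, "claw": -0.7}
    - {"dx": 0, "dy": 0, "dz": -0.38, "roll": 0, "claw": -0.7}
    - {"dx": 0, "dy": 0, "dz": -0.44, "roll": 0, "claw": -0.7}
    - {"dx": 0, "dy": 0, "dz": -0.44, "roll": 0, "claw": -0.7}

```text
clock: 17.23
tcp_pos: [0.371, 0.3005, 0.0971]
orientation: [0.0, 0.548, 0.837, 0.0]
wrist_force: [-1.6, -1.1, 3.4]
finger_gap: 0.0247
grip_force: 39.8
```

Call:
send_rows:
  increments:
    - {"dx": 0, "dy": 0, "dz": -0.02, "roll": 0, "claw": -0.7}
    - {"dx": 0, "dy": 0, "dz": -0.04, "roll": 0, "claw": -0.7}
    - {"dx": 0, "dy": 0, "dz": -0.06, "roll": 0, "claw": -0.7}
    - {"dx": 0, "dy": 0, "dz": -0.06, "roll": 0, "claw": -0.7}
    - {"dx": 0, "dy": 0, "dz": -0.06, "roll": 0, "claw": -0.7}

```text
clock: 17.85
tcp_pos: [0.371, 0.3005, 0.0971]
orientation: [0.0, 0.548, 0.837, 0.001]
wrist_force: [-4.5, -2.9, 15.9]
finger_gap: 0.0244
grip_force: 41.1
```

Call:
send_rows:
  increments:
    - {"dx": 0, "dy": 0, "dz": 0.08, "roll": 0, "claw": -0.1}
    - {"dx": 0, "dy": 0, "dz": 0.08, "roll": 0, "claw": 0.3}
    - {"dx": 0, "dy": 0, "dz": 0.12, "roll": 0, "claw": 0.3}
    - {"dx": 0, "dy": 0, "dz": 1.0, "roll": 0, "claw": 0.3}
    - {"dx": 0, "dy": 0, "dz": 2.4, "roll": 0, "claw": 0.3}

```text
clock: 18.48
tcp_pos: [0.3699, 0.2997, 0.1544]
orientation: [-0.001, 0.548, 0.836, -0.002]
wrist_force: [0.8, 0.3, -0.2]
finger_gap: 0.0556
grip_force: 0.0
```

Call:
send_rows:
  increments:
    - {"dx": 1.4, "dy": 0.7, "dz": 0.2, "roll": 0, "claw": 0.3}
    - {"dx": 3.2, "dy": 1.6, "dz": 0, "roll": 0, "claw": 0.3}
    - {"dx": 5.1, "dy": 2.5, "dz": -0.8, "roll": 0, "claw": 0.3}
    - {"dx": 6.8, "dy": 3.3, "dz": -1.6, "roll": 0, "claw": 0.3}
    - {"dx": 7.56, "dy": 3.76, "dz": -2.6, "roll": 0, "claw": 0.3}

```text
clock: 19.1
tcp_pos: [0.5626, 0.3952, 0.0888]
orientation: [0.0, 0.548, 0.836, 0.001]
wrist_force: [0.3, -0.6, 0.7]
finger_gap: 0.0555
grip_force: 0.0
```

Run:
```python
from h import *
d=snap('scene','scene3');c=snap('wrist','w3');s=get_state();print(s['tcp_pos'],s['joint_pos'])
A=cv2.resize(d['image'][160:330,330:600],(800,504),interpolation=cv2.INTER_CUBIC);cv2.imwrite('pics/s3.png',A)
```

```text
[0.5599404  0.39400246 0.08531446] [ 4.96071859e-01  5.98105402e-01  1.28627146e-01  1.10659400e+00
 -2.78739515e-05  1.65647355e+00]
```

View pics/s3.png

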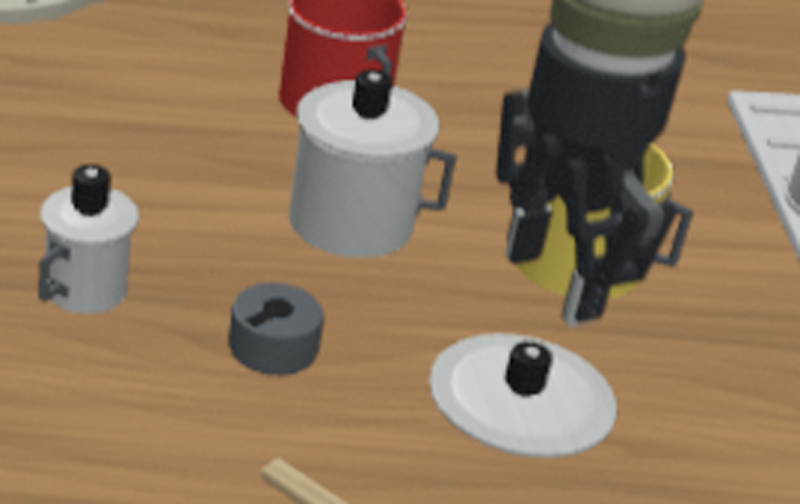

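The small and large lids are both seated. Last is the xlarge lid.

Call:
send_rows:
  increments:
    - {"dx": 0, "dy": 0, "dz": -0.4, "roll": 0, "claw": 0.3}
    - {"dx": 0, "dy": 0, "dz": -1.3, "roll": 0, "claw": 0.3}
    - {"dx": 0, "dy": 0, "dz": -2.3, "roll": 0, "claw": 0.3}
    - {"dx": 0, "dy": 0, "dz": -2.85, "roll": 0, "claw": 0.3}
    - {"dx": 0, "dy": 0, "dz": -2.85, "roll": 0, "claw": 0.1}

```text
clock: 19.82
tcp_pos: [0.5588, 0.3939, 0.0185]
orientation: [-0.0, 0.548, 0.837, -0.001]
wrist_force: [0.0, -0.4, 0.5]
finger_gap: 0.0471
grip_force: 0.0
```

Call:
send_rows:
  increments:
    - {"dx": 0, "dy": 0, "dz": 0, "roll": 0, "claw": -0.3}
    - {"dx": 0, "dy": 0, "dz": 0, "roll": 0, "claw": -0.7}
    - {"dx": 0, "dy": 0, "dz": 0, "roll": 0, "claw": -0.7}
    - {"dx": 0, "dy": 0, "dz": 0, "roll": 0, "claw": -0.7}
    - {"dx": 0, "dy": 0, "dz": 0.3, "roll": 0, "claw": -0.7}
  grip_force: 50

```text
clock: 20.45
tcp_pos: [0.5595, 0.3941, 0.0261]
orientation: [-0.0, 0.548, 0.836, -0.0]
wrist_force: [1.0, 0.3, -1.5]
finger_gap: 0.0247
grip_force: 49.2
```

Call:
send_rows:
  increments:
    - {"dx": 0, "dy": 0, "dz": 0.9, "roll": 0, "claw": -0.7}
    - {"dx": 0, "dy": 0, "dz": 2.1, "roll": 0, "claw": -0.7}
    - {"dx": 0, "dy": -0.6, "dz": 3.4, "roll": 0, "claw": -0.7}
    - {"dx": 0, "dy": -1.8, "dz": 4.7, "roll": 0, "claw": -0.7}
    - {"dx": 0, "dy": -3.4, "dz": 5.5, "roll": 0, "claw": -0.7}

```text
clock: 21.08
tcp_pos: [0.5602, 0.3093, 0.1656]
orientation: [0.001, 0.547, 0.837, 0.001]
wrist_force: [1.0, -0.7, -1.9]
finger_gap: 0.0248
grip_force: 49.2
```

Call:
send_rows:
  increments:
    - {"dx": 0, "dy": -1.9, "dz": 0, "roll": 0, "claw": -0.7}
    - {"dx": 0, "dy": -3.8, "dz": 0, "roll": 0, "claw": -0.7}
    - {"dx": 0, "dy": -5.7, "dz": 0, "roll": 0, "claw": -0.7}
    - {"dx": 0, "dy": -7.6, "dz": 0, "roll": 0, "claw": -0.7}
    - {"dx": 0, "dy": -9.5, "dz": 0, "roll": 0, "claw": -0.7}

```text
clock: 21.7
tcp_pos: [0.5595, 0.0703, 0.1639]
orientation: [-0.0, 0.548, 0.837, -0.0]
wrist_force: [0.4, -0.8, -1.4]
finger_gap: 0.0244
grip_force: 49.3
```

Call:
send_rows:
  increments:
    - {"dx": 0, "dy": -1.9, "dz": 0, "roll": 0, "claw": -0.7}
    - {"dx": 0, "dy": -3.8, "dz": 0, "roll": 0, "claw": -0.7}
    - {"dx": 0, "dy": -5.7, "dz": 0, "roll": 0, "claw": -0.7}
    - {"dx": 0, "dy": -7.6, "dz": 0, "roll": 0, "claw": -0.7}
    - {"dx": 0, "dy": -9.5, "dz": 0, "roll": 0, "claw": -0.7}

```text
clock: 22.32
tcp_pos: [0.5595, -0.1671, 0.1639]
orientation: [-0.0, 0.548, 0.836, 0.0]
wrist_force: [-0.3, -0.1, -1.5]
finger_gap: 0.0246
grip_force: 49.3
```

Call:
send_rows:
  increments:
    - {"dx": 0, "dy": -1.9, "dz": 0, "roll": 0, "claw": -0.7}
    - {"dx": 0.1, "dy": -3.8, "dz": 0, "roll": 0, "claw": -0.7}
    - {"dx": 0.1, "dy": -5.7, "dz": 0, "roll": 0, "claw": -0.7}
    - {"dx": 0.16, "dy": -7.5, "dz": 0, "roll": 0, "claw": -0.7}
    - {"dx": 0.16, "dy": -8.78, "dz": 0, "roll": 0, "claw": -0.7}

```text
clock: 22.95
tcp_pos: [0.5634, -0.3871, 0.1634]
orientation: [-0.0, 0.549, 0.836, 0.0]
wrist_force: [0.5, -0.4, -2.0]
finger_gap: 0.0242
grip_force: 49.3
```

Call:
send_rows:
  increments:
    - {"dx": 0, "dy": 0, "dz": -0.2, "roll": 0, "claw": -0.7}
    - {"dx": 0, "dy": 0, "dz": -0.6, "roll": 0, "claw": -0.7}
    - {"dx": 0, "dy": 0, "dz": -1.1, "roll": 0, "claw": -0.7}
    - {"dx": 0, "dy": 0, "dz": -1.5, "roll": 0, "claw": -0.7}
    - {"dx": 0, "dy": 0, "dz": -1.75, "roll": 0, "claw": -0.7}

```text
clock: 23.58
tcp_pos: [0.5637, -0.3841, 0.119]
orientation: [-0.001, 0.548, 0.837, 0.0]
wrist_force: [-0.5, -1.0, -1.7]
finger_gap: 0.0247
grip_force: 49.3
```

Call:
send_rows:
  increments:
    - {"dx": 0, "dy": 0, "dz": -0.15, "roll": 0, "claw": -0.7}
    - {"dx": 0, "dy": 0, "dz": -0.28, "roll": 0, "claw": -0.7}
    - {"dx": 0, "dy": 0, "dz": -0.38, "roll": 0, "claw": -0.7}
    - {"dx": 0, "dy": 0, "dz": -0.46, "roll": 0, "claw": -0.7}
    - {"dx": 0, "dy": 0, "dz": -0.46, "roll": 0, "claw": -0.7}

```text
clock: 24.2
tcp_pos: [0.564, -0.3853, 0.1096]
orientation: [0.001, 0.548, 0.836, -0.0]
wrist_force: [-1.5, 1.6, 3.9]
finger_gap: 0.0244
grip_force: 49.7
```

Call:
send_rows:
  increments:
    - {"dx": 0, "dy": 0, "dz": -0.02, "roll": 0, "claw": -0.7}
    - {"dx": 0, "dy": 0, "dz": -0.04, "roll": 0, "claw": -0.7}
    - {"dx": 0, "dy": 0, "dz": -0.06, "roll": 0, "claw": -0.7}
    - {"dx": 0, "dy": 0, "dz": -0.06, "roll": 0, "claw": -0.7}
    - {"dx": 0, "dy": 0, "dz": -0.06, "roll": 0, "claw": -0.7}

```text
clock: 24.82
tcp_pos: [0.5641, -0.3854, 0.1096]
orientation: [0.001, 0.548, 0.836, -0.0]
wrist_force: [-2.7, 2.8, 10.4]
finger_gap: 0.0241
grip_force: 50.4
```

Contact is at the expected height. Release and back off.

Call:
send_rows:
  increments:
    - {"dx": 0, "dy": 0, "dz": 0.08, "roll": 0, "claw": -0.1}
    - {"dx": 0, "dy": 0, "dz": 0.08, "roll": 0, "claw": 0.3}
    - {"dx": 0, "dy": 0, "dz": 0.12, "roll": 0, "claw": 0.3}
    - {"dx": 0, "dy": 0, "dz": 1.0, "roll": 0, "claw": 0.3}
    - {"dx": 0, "dy": 0, "dz": 2.4, "roll": 0, "claw": 0.3}

```text
clock: 25.45
tcp_pos: [0.5631, -0.3845, 0.1657]
orientation: [-0.002, 0.548, 0.836, 0.0]
wrist_force: [0.8, -0.5, -0.8]
finger_gap: 0.0555
grip_force: 0.0
```

Call:
send_rows:
  increments:
    - {"dx": -1.4, "dy": 0, "dz": 1, "roll": 0, "claw": 0.3}
    - {"dx": -3, "dy": 0, "dz": 2, "roll": 0, "claw": 0.3}
    - {"dx": -4.5, "dy": -0.5, "dz": 2, "roll": 0, "claw": 0.3}
    - {"dx": -6, "dy": -1, "dz": 2, "roll": 0, "claw": 0.3}
    - {"dx": -7, "dy": -1, "dz": 2, "roll": 0, "claw": 0.3}

```text
clock: 26.08
tcp_pos: [0.3874, -0.4109, 0.2171]
orientation: [0.0, 0.549, 0.836, -0.0]
wrist_force: [-0.5, -0.3, 0.7]
finger_gap: 0.0552
grip_force: 0.0
```

Run:
```python
from h import *
from ov import edgefit
c=snap('top','top4');d=snap('scene','scene4');P=json.load(open('pos.json'))
for k,h,r in(('ps',.062,.033),('pm',.074,.041),('pl',.086,.049),('px',.098,.057)):
    print(k,P[k],[tuple(np.round(edgefit(i,P[k],h+.004,r),4)) for i in(c,d)])
cv2.imwrite('pics/s4.png',cv2.resize(d['image'][150:350,40:580],(800,296),interpolation=cv2.INTER_CUBIC))
```

```text
ps [0.4756, 0.113] [(np.float64(150.0), np.float64(0.4746), np.float64(0.111)), (np.float64(148.6628), np.float64(0.4716), np.float64(0.11))]
pm [0.6472, -0.1392] [(np.float64(150.0), np.float64(0.6472), np.float64(-0.1392)), (np.float64(149.9762), np.float64(0.6472), np.float64(-0.1402))]
pl [0.3717, 0.3003] [(np.float64(150.0), np.float64(0.3697), np.float64(0.2993)), (np.float64(149.809), np.float64(0.3687), np.float64(0.2963))]
px [0.5646, -0.3852] [(np.float64(150.0), np.float64(0.5646), np.float64(-0.3882)), (np.float64(150.0), np.float64(0.5606), np.float64(-0.3902))]
```

View pics/s4.png

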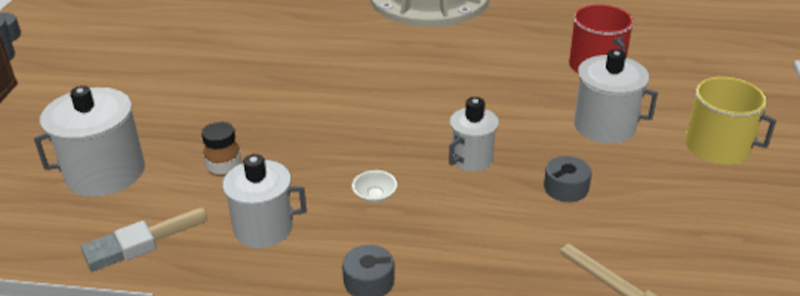

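View pics/top4.png

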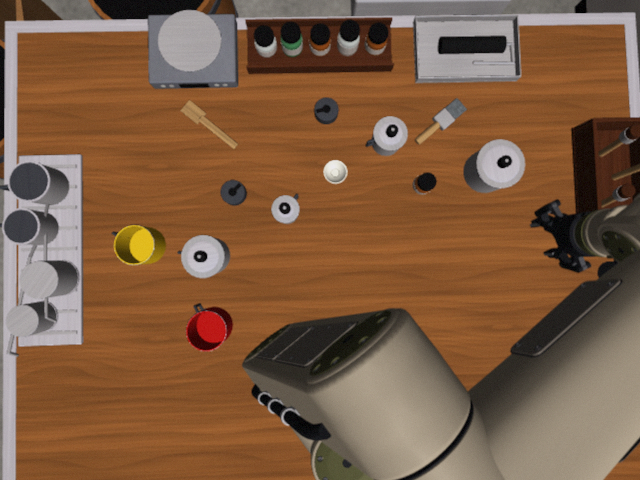

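All four lids are flat on their pots: (285,209), (390,134), (205,257) and (500,164). The pots, jar and dish haven't moved, so I'm handing in.

```bash
python3 -c "
from workcell import hand_in;print(hand_in())"
```

```text
the job is handed in; nothing more can be done
None
```

I set all four lids knob up on their matching pots and handed the job in at about 26 s. In the last pictures they lie flat on the rims, and the pots, jar and dish stand where they were.

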